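Fit and hold a screw collar on the flats of a focus-drive shaft

ROBOT

A 7-joint arm with a two-finger parallel gripper is mounted at the origin on the work surface. World frame = base frame: x ahead of the robot, y to its left, z up, the work surface at z = 0. Lengths are in mm, angles in rad, forces in N, time in s.
With the tool pointing down it reaches from about 400 to 850 mm from the base axis. Payload 10.4 kg.
Tool frame: the origin (TCP) lies between the finger pads; the fingertips stand 22 mm ahead of it and the grasp point (between the pads) lies 3 mm ahead of it; z points along the fingers, y is the line along which they close (so a half turn about z gives the same grasp; the last joint's range is limited). The gripper opens to 87 mm and grips with 3 to 60 N. Pads are 19 mm wide; open, the fingers measure 117 mm over their backs; the gripper's body (75 mm by 190 mm) begins 51 mm behind the grasp point.
Start: joints at [1.205, 0.332, -0.065, 1.46, 0.022, 1.35, -0.088], TCP at [210.1, -588.649, 244.576] pointing down, gripper open.
Joint ranges: [-2.6, 2.6], [-0.5, 2.12], [-1.47, 1.34], [0.16, 2.42], [-1.27, 4.41], [0.06, 2.06], [-2.6, 2.6]. Speed limits (rad/s): [2.22, 2.22, 2.79, 2.79, 3.14, 3.14, 3.14].

INTERFACE

Orientations are given as a unit quaternion [w, x, y, z].
In Python, from station import r gives the robot as it stands. The module is installed in compiled form; this text tells all that it offers.
- The arm moves only by the tool jog_arm, never from a script. Its argument "deltas" is a list of rows, each an object of numbers: "x", "y", "z": the shift along the tool's x, y, z in m; "spin": the turn about the tool's z in degrees. In form: [{"x": .., "y": .., "z": .., "spin": ..}, ...]. A call has 1 to 8 rows; each row shifts and turns the commanded pose from where the row before left it, along the tool's axes as they then stand; what a row does not reach is not made up. A row lasts 1/10 s, in which the tool goes at most 50 mm and 8.59 degrees, less where a joint would pass 70% of its speed; a pose out of reach is approached as far as the arm can. A call with a gripper value outside its range is refused whole. "grip" is the opening, from 0 (shut) to 1 (fully open), set as the call begins (left out, the last holds). The fingers move at their own pace and stop on an object; "grip_force" is the grip in N (left out, the last holds). Time passes only in rows, so rows that do not move let the fingers close. It gives the time, the measured TCP pose, the force, the opening and the grip force at its end, in the units of the state.
- r.read_state(): the state, without advancing time (a new reading comes with each control period).
- r.snapshot(name): name is "scene" or "top"; returns (picture, depth): 420x560x3 uint8, blue, green, red; 420x560 float32, mm along the optical axis (not along the pixel's ray), 0 where there is no reading.
- r.get_calibration(name): a dict with "intrinsics" (3x3 intrinsics, pixels), "dist" ([k1, k2, p1, p2, k3] as OpenCV has them; the pictures are not rectified), "R" (3x3) and "t" (3): a world point X has camera coordinates R X + t. Camera axes: x right, y down, z forward; pixel columns grow to the right and rows downward; lengths in mm; the calibration is good to about 2 mm. A picture is of the moment at which its call begins. get_calibration takes no time and is no camera call.
- r.hand_in(): hands the job in; it is judged then, once.
The state is a dict: "t": time; "qpos": joint angles; "dq": joint speeds; "joint_torque": joint torques, N m; "eef_pos": TCP position; "eef_rot": TCP orientation; "force": force on the tool from outside, world axes, zero at the start; "torque": the same for the moment, N m; "grip_width": finger opening in mm; "gripper_force": force on a finger pad.
Only numpy, scipy, OpenCV 4.12 (cv2) and the standard library are available. Lean on these libraries where they do the work, as an engineer would, in place of code of your own. Each camera call takes 0.05 s, during which the arm holds its last target. There are 200 camera calls.

TASK

Turn the shaft of the microscope focus drive until one of its two flats faces the index rib on the housing's nose (feel for the flats with the fingers), pull the parts drawer out to its stop, and put the collar from the drawer onto the shaft, fully down on its shoulder, its thumb screw on that flat and pointing along the rib, straight over the nose. Leave the drawer open and the other things on the bench where they are. Finish while still gripping the collar there: do not let go of it.

Things in the scene. Friction and masses are not known exactly. Their poses are not given: they have to be found in the camera images.
- housing: Fixed black focus-drive housing, 100 x 80 mm, top 48 mm above the bench, on a 150 x 110 x 12 mm foot. Its nose, a lower step on its -x side, carries a thin aluminium rib (top at 42 mm) that points straight away from the shaft along -x. Origin: on the bench under the shaft's axis; z up.
- seat (a point): Centre of the shoulder the collar must sit on: on the axis of the upright shaft, 58 mm above the bench, housing's frame (-x points out over the nose). The shoulder is a 32 mm disc 10 mm above the housing's top. The shaft passes up through it, freely turning either way, with a stiff friction of about 0.12 N m, and stays where it is left.
- shaft_top (a point): Centre of the upper end of the steel shaft, 44 mm above the shoulder (frame: the housing's; it does not turn with the shaft). The shaft is 20 mm round with two flats, back to back, 14 mm apart over its whole length (chord 14.3 mm, so the flats' edges lie 45.6 degrees either side of their middle). The top 5 mm taper in by 1.5 mm all round.
- nose (a point): Point on the housing's rib, 60 mm from the shaft's axis along -x, 42 mm above the bench. At the start the flats face anywhere except within 28 degrees of the nose's direction; which way is for you to feel or see: fingers closed square on the flats read 14 mm, on the round 20 mm. A 5 N grip across the shaft does not turn it; 40 N across the flats drives it.
- collar: Square aluminium shaft collar, 39 mm (x) by 36 mm (y) by 28 mm high (z), 110 g, lying upright near the middle of the shut drawer, screw roughly to the drawer's front. Origin: centre of the underside. A through slot, 15.7 mm (x) by 21.6 mm (y), fits the shaft only with the flats facing the collar's x. Grip it across its plain sides (along y). The 30 mm steel ring behind it is not needed.
- screw_head (a point): End of the collar's brass thumb screw (head 18 mm diameter), 42 mm from the collar's axis along the collar's -x, 14 mm above its underside.
- parts: Fixed grey parts cabinet, 220 mm deep (x), 240 mm wide (y), 85 mm high, one drawer in its -x side. Origin: bench level under its centre. Drawer floor 22 mm above the bench, inside 204 mm wide; the drawer's front is 73 mm high.
- parts_drawer0 (a joint): How far the drawer is pulled out, in m: 0 shut, 0.150 at its stop. Slides along the cabinet's -x, roughly towards the robot, friction about 1 N plus drag; it stays where it is left.
- parts_drawer0_handle (a point): Middle of the drawer's handle bar: a horizontal round bar, 120 mm long, 35 mm in front of the drawer's front and parallel to it, 47 mm above the bench. Its frame is the cabinet's: -x is the pulling direction, y runs along the bar.
- board: Bystander: blue circuit board, 70 x 50 mm, 14 mm high, flat on the bench. Origin under its centre.
- knob: Bystander: loose black focus knob, 38 mm diameter, 26 mm high. Origin under its centre.
- driver: Bystander: screwdriver, 170 mm, lying on the bench.
- brush: Bystander: brush, 160 mm, lying on the bench.
- flask: Bystander: white solvent flask, 68 mm diameter, 120 mm high. Origin under its centre.
- jar: Bystander: glass jar, 68 mm diameter, 85 mm high. Origin under its centre.

How it is judged (in metres and radians):
On the way:
1. the drawer is pulled out to its stop (value of joint parts_drawer0 above 0.142 m), for 0.2 s.
At the end, for the whole second after the job is handed in: The fingers grip the collar (over 3 N), its underside within 3 mm of the shoulder, its centre within 4 mm of the shaft axis, upright within 0.08 rad, the thumb screw's end within 9 mm (12 degrees) of the nose's direction; the drawer is still at least 100 mm open (z of collar in the frame of seat between -0.003 and 0.003 m and horizontal distance between collar and seat below 0.004 m and angle between collar's own z axis and vertical below 0.08 rad and x of screw_head in the frame of seat below -0.03 m and y of screw_head in the frame of seat between -0.009 and 0.009 m and contact force between the fingers and collar above 3 N and value of joint parts_drawer0 above 0.1 m); the arm keeps its last pose, push and grip.
It fails at once if a bystander on the bench is pushed more than 30 mm (distance of any of board, knob, driver, brush, flask, jar from where it was at the start of the episode above 0.03 m).
It also fails if it takes over 72 s, if anything falls off the work surface, if the arm or the gripper's body presses on something with over 40 N, if the wrist force passes 120 N, or if a joint passes its speed limit or range.

## Working session

There is one attempt and no reset: what is moved stays moved. The work goes in short steps, Python scripts to look and compute and a tool call to move; the robot and the scene stay as the last step left them, time stands still between calls to the robot, and variables do not carry over. Pictures are saved under pics/ and viewed, at most 10 in all, crops included, and the job is handed in when it is done.

Besides the shell and the picture viewer there is one more tool, called after "Call:" by a JSON object that holds its "name" and its "arguments", one argument or row to a line. jog_arm: Moves the arm, as the interface text tells. Its arguments: {"type":"object","properties":{"deltas":{"type":"array"},"grip":{"type":"number"},"grip_force":{"type":"number"}},"required":["deltas"]}

```bash
mkdir -p pics; cat > h.py <<'E'
from station import r
import numpy as np, cv2
def world(cal, depth, u, v):
    K=np.array(cal["intrinsics"],float);R=np.array(cal["R"]);t=np.array(cal["t"]).ravel()
    p=cv2.undistortPoints(np.array([[[u,v]]],float),K,np.array(cal["dist"],float))[0,0]
    z=depth[int(round(v)),int(round(u))]
    return R.T@(np.array([p[0]*z,p[1]*z,z])-t)
def cloud(cal, depth):
    K=np.array(cal["intrinsics"],float);R=np.array(cal["R"]);t=np.array(cal["t"]).ravel()
    H,W=depth.shape;u,v=np.meshgrid(np.arange(W),np.arange(H))
    p=cv2.undistortPoints(np.stack([u.ravel(),v.ravel()],1)[:,None].astype(float),K,np.array(cal["dist"],float))[:,0]
    z=depth.ravel();c=np.c_[p*z[:,None],z]-t
    return (c@R).reshape(H,W,3)
E
python3 - <<'E'
from h import *
s=r.read_state();print(s)
for n in("scene","top"):
    im,d=r.snapshot(n);c=r.get_calibration(n)
    cv2.imwrite(f"pics/{n}0.png",im);np.save(f"{n}0.npy",d)
    print(n,c["intrinsics"],-np.array(c["R"]).T@np.array(c["t"]).ravel())
E
```

```text
{'t': 0.0, 'qpos': array([ 1.20538586,  0.33289251, -0.06469086,  1.46097497,  0.02160013,
        1.34992938, -0.08850391]), 'dq': array([-0.00110513,  0.0003621 , -0.00095919,  0.0001794 , -0.00169818,
        0.00044812, -0.0005093 ]), 'joint_torque': array([-9.29058333e-04, -6.23259258e+01,  2.39609292e-02, -3.89897919e+01,
       -6.15267176e-02,  3.96086345e-02,  1.30838575e-04]), 'eef_pos': array([ 209.94516652, -588.27813122,  243.7249613 ]), 'eef_rot': array([-7.35952902e-04,  9.85344989e-01,  1.70571635e-01, -1.65592966e-04]), 'force': array([-0.07646771,  0.02686604, -0.14611699]), 'torque': array([0.01052366, 0.01265322, 0.01443075]), 'gripper_force': 0.0, 'grip_width': 86.82645971123158}
scene [[542.3362823    0.         272.95985811]
 [  0.         542.3362823  210.28856036]
 [  0.           0.           1.        ]] [1178.07508163  703.37479176 1237.00300284]
top [[493.14497052   0.         281.04019281]
 [  0.         493.14497052 209.74781731]
 [  0.           0.           1.        ]] [ 477.1895262    33.68245564 1338.13624613]
```

View pics/top0.png

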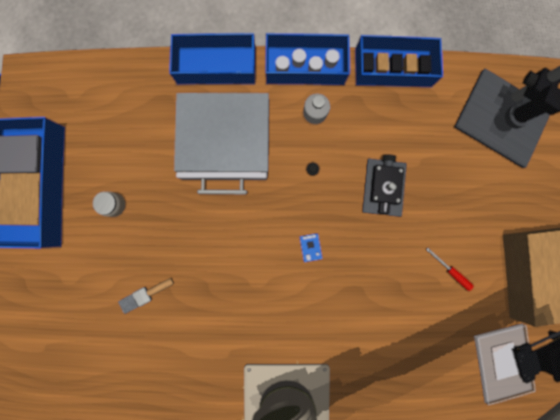

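View pics/scene0.png

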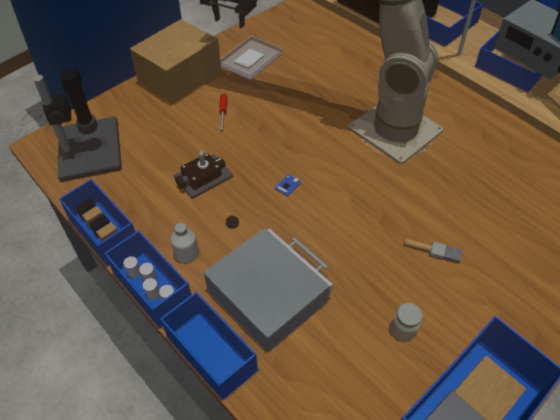

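The top view shows the housing at about (388,187), the handle bar at (222,191), the cabinet at (222,135), the board at (311,247) and the knob at (313,169). The scene view shows the shaft at about (203,163) and the handle at (309,253).

```bash
python3 - <<'E'
from h import *
d=np.load("top0.npy");c=r.get_calibration("top");P=cloud(c,d);np.save("P.npy",P)
im=cv2.imread("pics/top0.png")
a=cv2.resize(im[145:227,350:430],None,fx=7,fy=7,interpolation=cv2.INTER_CUBIC)
b=cv2.imread("pics/scene0.png")[140:205,165:245];b=cv2.resize(b,None,fx=5,fy=5,interpolation=cv2.INTER_CUBIC)
cv2.imwrite("pics/crop1.png",np.clip(a*1.6,0,255).astype(np.uint8))
# housing
S=P[145:227,350:430].reshape(-1,3)
def rect(m,nm):
    q=S[m];R=cv2.minAreaRect(q[:,:2].astype(np.float32));print(nm,len(q),"med",np.median(q,0).round(1),R)
z=S[:,2]
rect((z>6)&(z<20),"foot");rect((z>44)&(z<53),"top");rect((z>54)&(z<64),"shoulder");rect(z>85,"shaft");rect((z>25)&(z<44),"low")
print(np.histogram(z,bins=np.arange(-5,120,5)))
S=P[85:200,165:280].reshape(-1,3);z=S[:,2]
rect((z>80)&(z<92),"cab");rect((z>40)&(z<56),"handle")
rect((z>65)&(z<78),"front")
print(P[300:320,430:470].reshape(-1,3).mean(0))
E
```

```text
foot 829 med [ 581.6 -236.    11.1] ((601.7574462890625, -278.23004150390625), (212.0818328857422, 217.90447998046875), 89.64376831054688)
top 890 med [ 611.1 -266.8   49. ] ((614.2741088867188, -267.84234619140625), (79.16242218017578, 139.71478271484375), 82.57017517089844)
shoulder 90 med [ 593.4 -259.9   56.4] ((601.5189208984375, -265.71136474609375), (68.68695831298828, 87.3631591796875), 85.92845916748047)
shaft 62 med [ 590.7 -260.4  102.2] ((532.7088623046875, -120.39295959472656), (18.38915252685547, 327.02960205078125), 23.034439086914062)
low 306 med [ 573.1 -260.2   37.2] ((604.90283203125, -266.95770263671875), (80.98408508300781, 158.84046936035156), 83.50205993652344)
(array([2281, 1728,  386,  443,   87,   23,   24,   77,  113,  133,  551,
        361,   60,    8,    4,    6,    5,    2,    2,    5,   14,   18,
          1,    0]), array([ -5,   0,   5,  10,  15,  20,  25,  30,  35,  40,  45,  50,  55,
        60,  65,  70,  75,  80,  85,  90,  95, 100, 105, 110, 115]))
cab 6893 med [733.3 171.2  84.4] ((734.4524536132812, 171.22071838378906), (206.86561584472656, 241.05699157714844), 0.26573312282562256)
handle 342 med [585.3 165.6  49.9] ((614.4712524414062, 141.28810119628906), (91.9091796875, 225.8522186279297), 20.035106658935547)
front 609 med [625.2 167.3  71.7] ((724.5218505859375, 170.00244140625), (238.48240661621094, 216.42340087890625), 89.74394989013672)
[ 260.27417706 -453.11068871    2.50851979]
```

View pics/crop1.png

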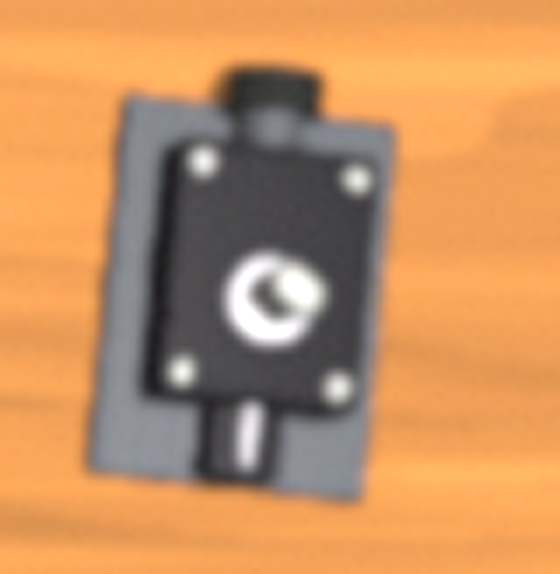

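The crop shows the nose at the bottom with its rib at about (247,437) in crop pixels. The four cover screws are at (203,162), (357,180), (181,372) and (338,388), the shoulder ring is at about (268,298) and the shaft top at about (303,288).

```bash
cat >> h.py <<'E'
def atz(cal,u,v,z):
    K=np.array(cal["intrinsics"],float);R=np.array(cal["R"]);t=np.array(cal["t"]).ravel()
    p=cv2.undistortPoints(np.array([[[u,v]]],float),K,np.array(cal["dist"],float))[0,0]
    d=R.T@np.array([p[0],p[1],1]);o=-R.T@t
    return o+d*(z-o[2])/d[2]
E
python3 - <<'E'
from h import *
c=r.get_calibration("top");im=cv2.imread("pics/top0.png")
f=lambda x,y,z:atz(c,350+(x+.5)/7-.5,145+(y+.5)/7-.5,z)
for n,x,y,z in[("s1",203,162,49),("s2",357,180,49),("s3",181,372,49),("s4",338,388,49),("shoulder",268,298,58),("shtop",303,288,102),("rib0",251,405,42),("rib1",243,470,42),("f1",125,95,12),("f2",395,128,12),("f3",90,470,12),("f4",362,500,12)]:
    print(n,f(x,y,z).round(1))
b=cv2.resize(im[160:200,170:275],None,fx=7,fy=7,interpolation=cv2.INTER_CUBIC)
cs=cv2.imread("pics/scene0.png");k=cv2.resize(cs[145:190,175:235],None,fx=8,fy=8,interpolation=cv2.INTER_CUBIC)
o=np.zeros((b.shape[0]+k.shape[0],735,3),np.uint8);o[:b.shape[0]]=b;o[b.shape[0]:,:480]=np.clip(k*1.5,0,255);print(o.shape)
o=cv2.resize(o,None,fx=.92,fy=.92);cv2.imwrite("pics/crop2.png",o)
E
```

```text
s1 [ 646.6 -242.5   49. ]
s2 [ 640.3 -302.1   49. ]
s3 [ 566.7 -233.3   49. ]
s4 [ 560.9 -293.7   49. ]
shoulder [ 594.1 -264.9   58. ]
shtop [ 593.8 -267.6  102. ]
rib0 [ 554.7 -261.6   42. ]
rib1 [ 530.  -258.4   42. ]
f1 [ 677.4 -219.9   12. ]
f2 [ 665.7 -327.3   12. ]
f3 [ 531.  -204.9   12. ]
f4 [ 519.6 -312.3   12. ]
(640, 735, 3)
```

View pics/crop2.png

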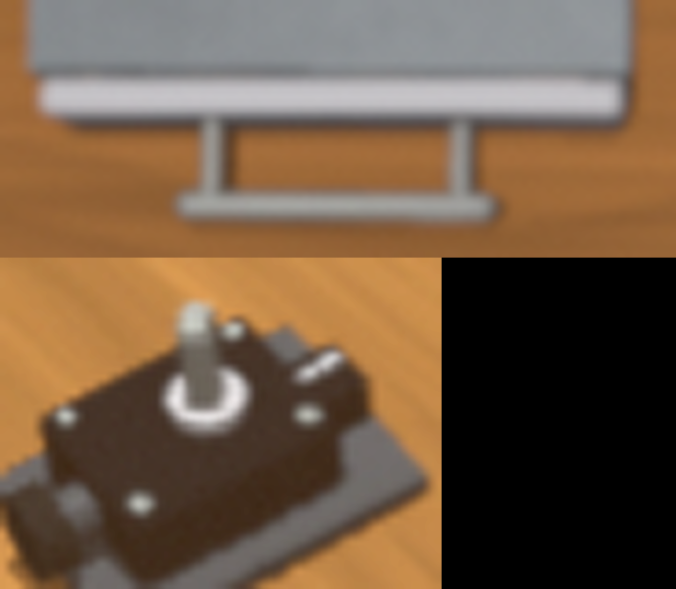

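The crop shows the handle bar from about (178,205) to (494,207) in crop pixels, nearly parallel to the image rows. The lower part shows the upright shaft and the white rib pointing along -x.

```bash
python3 - <<'E'
from h import *
c=r.get_calibration("top")
for n,x,y,z in[("bl",178,205,47),("br",494,207,47),("frontl",40,97,73),("frontr",625,99,73)]:
    print(n,atz(c,170+(x+.5)/6.44-.5,160+(y+.5)/6.44-.5,z).round(1))
P=np.load("P.npy");S=P.reshape(-1,3)
for x0 in range(200,700,50):
    print(x0,[int(np.percentile(q[:,2],98)) if len(q:=S[(S[:,0]>=x0)&(S[:,0]<x0+50)&(S[:,1]>=y0)&(S[:,1]<y0+50)&(S[:,2]>-20)])>3 else -1 for y0 in range(-650,-150,50)])
E
```

```text
bl [581.8 237.   47. ]
br [581.2 107.5  47. ]
frontl [623.2 289.5  73. ]
frontr [622.7  53.9  73. ]
200 [269, 396, 393, 335, 4, 4, 5, 3, 5, 4]
250 [152, 4, 5, 4, 4, 4, 4, 4, 4, 4]
300 [152, 5, 25, 27, 4, 4, 5, 4, 4, 4]
350 [152, 4, 4, 26, 20, 4, 5, 4, 5, 5]
400 [152, 4, 4, 4, 15, 14, 4, 4, 4, 5]
450 [151, 5, 5, 5, 5, 4, 6, 4, 5, 4]
500 [4, 4, 6, 4, 4, 4, 14, 40, 34, 5]
550 [5, 5, 5, 4, 4, 5, 48, 102, 53, 5]
600 [5, 5, 5, 6, 4, 4, 52, 63, 53, 4]
650 [28, 5, 6, 4, 5, 4, 14, 51, 48, 4]
```

Call:
{"name": "jog_arm", "arguments": {
  "deltas": [
    {"x": 0.0336, "y": -0.01246},
    {"x": 0.0336, "y": -0.01246},
    {"x": 0.0336, "y": -0.01246},
    {"x": 0.0336, "y": -0.01246},
    {"x": 0.0336, "y": -0.01246},
    {"x": 0.0336, "y": -0.01246},
    {"x": 0.0336, "y": -0.01246}
  ],
  "grip": 1
}}

```text
$.deltas[0]: bad value
```

Call:
{"name": "jog_arm", "arguments": {
  "deltas": [
    {"x": 0.0336, "y": -0.01246},
    {"x": 0.0336, "y": -0.01246},
    {"x": 0.0336, "y": -0.01246},
    {"x": 0.0336, "y": -0.01246},
    {"x": 0.0336, "y": -0.01246},
    {"x": 0.0336, "y": -0.01246},
    {"x": 0.0336, "y": -0.01246}
  ]
}}

```text
$.deltas[0]: bad value
```

Call:
{"name": "jog_arm", "arguments": {
  "deltas": [
    {"spin": -8.025, "z": 0.0125},
    {"spin": -8.025, "z": 0.0125},
    {"spin": -8.025, "z": 0.0125},
    {"spin": -8.025, "z": 0.0125},
    {"spin": -8.025, "z": 0.0125},
    {"spin": -8.025, "z": 0.0125},
    {"spin": -8.025, "z": 0.0125},
    {"spin": -8.025, "z": 0.0125}
  ]
}}

```text
$.deltas[0]: bad value
```

Call:
{"name": "jog_arm", "arguments": {
  "deltas": [
    {},
    {}
  ]
}}

```text
$.deltas[0]: bad value
```

```bash
cat > st.py <<'E'
from h import *
from scipy.spatial.transform import Rotation as Ro
s=r.read_state();q=s["eef_rot"];R=Ro.from_quat([q[1],q[2],q[3],q[0]]).as_matrix()
ax=np.degrees(np.arctan2(R[1,0],R[0,0]))
print("t",round(s["t"],2),"pos",s["eef_pos"].round(2),"xang",ax.round(2),"yang",(ax-90).round(2),"tilt",np.degrees(np.arccos(-R[2,2])).round(2))
print("q",s["qpos"].round(3),"F",s["force"].round(2),"M",s["torque"].round(2),"gw",round(s["grip_width"],2),"gf",s["gripper_force"])
import sys
if len(sys.argv)>2:
    d=np.array([float(sys.argv[1])-s["eef_pos"][0],float(sys.argv[2])-s["eef_pos"][1],0]);print("tool delta",(R.T@d).round(2))
E
python3 st.py 594 -266
```

```text
t 0.1 pos [ 209.98 -588.34  243.82] xang 19.64 yang -70.36 tilt 0.07
q [ 1.205  0.333 -0.065  1.461  0.022  1.35  -0.089] F [ 1.    0.7  -0.01] M [ 0.02 -0.03 -0.04] gw 86.66 gf 0.0
tool delta [ 4.7002e+02 -1.7452e+02  2.1000e-01]
```

Call:
{"name": "jog_arm", "arguments": {
  "deltas": [
    {"x": 0.0336, "y": -0.0125, "z": 0, "spin": 0},
    {"x": 0.0336, "y": -0.0125, "z": 0, "spin": 0},
    {"x": 0.0336, "y": -0.0125, "z": 0, "spin": 0},
    {"x": 0.0336, "y": -0.0125, "z": 0, "spin": 0},
    {"x": 0.0336, "y": -0.0125, "z": 0, "spin": 0},
    {"x": 0.0336, "y": -0.0125, "z": 0, "spin": 0},
    {"x": 0.0336, "y": -0.0125, "z": 0, "spin": 0}
  ],
  "grip": 1
}}

```text
t: 0.8
eef_pos: [403.0, -426.0, 244.2]
eef_rot: [-0.0, 0.985, 0.171, -0.0]
force: [1.1, -1.4, 0.3]
grip_width: 87.2
gripper_force: 0.0
```

Call:
{"name": "jog_arm", "arguments": {
  "deltas": [
    {"x": 0.0336, "y": -0.0125, "z": 0, "spin": 0},
    {"x": 0.0336, "y": -0.0125, "z": 0, "spin": 0},
    {"x": 0.0336, "y": -0.0125, "z": 0, "spin": 0},
    {"x": 0.0336, "y": -0.0125, "z": 0, "spin": 0},
    {"x": 0.0336, "y": -0.0125, "z": 0, "spin": 0},
    {"x": 0.0336, "y": -0.0125, "z": 0, "spin": 0},
    {"x": 0.0336, "y": -0.0125, "z": 0, "spin": 0}
  ]
}}

```text
t: 1.5
eef_pos: [595.1, -264.7, 244.1]
eef_rot: [-0.0, 0.985, 0.17, -0.0]
force: [0.1, -0.3, 0.3]
grip_width: 86.8
gripper_force: 0.0
```

Call:
{"name": "jog_arm", "arguments": {
  "deltas": [
    {"x": 0, "y": 0, "spin": -8.025, "z": 0.0125},
    {"x": 0, "y": 0, "spin": -8.025, "z": 0.0125},
    {"x": 0, "y": 0, "spin": -8.025, "z": 0.0125},
    {"x": 0, "y": 0, "spin": -8.025, "z": 0.0125},
    {"x": 0, "y": 0, "spin": -8.025, "z": 0.0125},
    {"x": 0, "y": 0, "spin": -8.025, "z": 0.0125},
    {"x": 0, "y": 0, "spin": -8.025, "z": 0.0125},
    {"x": 0, "y": 0, "spin": -8.025, "z": 0.0125}
  ]
}}

```text
t: 2.3
eef_pos: [594.0, -265.6, 143.6]
eef_rot: [-0.0, 0.742, 0.67, -0.0]
force: [0.6, 0.5, 0.0]
grip_width: 86.8
gripper_force: 0.0
```

Call:
{"name": "jog_arm", "arguments": {
  "deltas": [
    {"x": 0, "y": 0, "z": 0, "spin": 0},
    {"x": 0, "y": 0, "z": 0, "spin": 0},
    {"x": 0, "y": 0, "z": 0, "spin": 0}
  ]
}}

```text
t: 2.6
eef_pos: [594.6, -265.8, 145.3]
eef_rot: [0.0, 0.745, 0.667, 0.0]
force: [-0.0, 0.0, -0.3]
grip_width: 87.1
gripper_force: 0.0
```

```bash
python3 st.py 594 -266
```

```text
t 2.6 pos [ 594.64 -265.83  145.32] xang 83.65 yang -6.35 tilt 0.05
q [ 0.713  0.503 -0.493  1.485  0.246  1.214  0.076] F [-0.01  0.03 -0.32] M [ 0.07 -0.12 -0.01] gw 87.12 gf 0.0
tool delta [-0.24 -0.61 -0.  ]
```

Call:
{"name": "jog_arm", "arguments": {
  "deltas": [
    {"x": 0, "y": 0, "z": 0.012, "spin": 0},
    {"x": 0, "y": 0, "z": 0.012, "spin": 0},
    {"x": 0, "y": 0, "z": 0.012, "spin": 0},
    {"x": 0, "y": 0, "z": 0.012, "spin": 0},
    {"x": 0, "y": 0, "z": 0.009, "spin": 0},
    {"x": 0, "y": 0, "z": 0, "spin": 0}
  ]
}}

```text
t: 3.2
eef_pos: [593.4, -265.4, 85.6]
eef_rot: [-0.001, 0.744, 0.668, -0.001]
force: [-0.2, -0.3, -0.5]
grip_width: 86.9
gripper_force: 0.0
```

Call:
{"name": "jog_arm", "arguments": {
  "deltas": [
    {"x": 0, "y": 0, "z": 0, "spin": 0},
    {"x": 0, "y": 0, "z": 0, "spin": 0},
    {"x": 0, "y": 0, "z": 0, "spin": 0},
    {"x": 0, "y": 0, "z": 0, "spin": 0},
    {"x": 0, "y": 0, "z": 0, "spin": 0},
    {"x": 0, "y": 0, "z": 0, "spin": 0},
    {"x": 0, "y": 0, "z": 0, "spin": 0},
    {"x": 0, "y": 0, "z": 0, "spin": 0}
  ],
  "grip": 0,
  "grip_force": 5
}}

```text
t: 4.0
eef_pos: [594.3, -265.8, 87.6]
eef_rot: [0.0, 0.744, 0.668, -0.0]
force: [-0.2, 0.5, 0.0]
grip_width: 31.4
gripper_force: 0.0
```

Call:
{"name": "jog_arm", "arguments": {
  "deltas": [
    {"x": 0, "y": 0, "z": 0, "spin": 0},
    {"x": 0, "y": 0, "z": 0, "spin": 0},
    {"x": 0, "y": 0, "z": 0, "spin": 0},
    {"x": 0, "y": 0, "z": 0, "spin": 0}
  ]
}}

```text
t: 4.4
eef_pos: [593.5, -265.7, 87.4]
eef_rot: [-0.001, 0.744, 0.668, -0.001]
force: [-5.8, 1.6, 3.3]
grip_width: 19.2
gripper_force: 5.0
```

```bash
python3 st.py 594 -266
```

```text
t 4.4 pos [ 593.48 -265.66   87.4 ] xang 83.83 yang -6.17 tilt 0.11
q [ 0.705  0.558 -0.479  1.536  0.275  1.117  0.059] F [-5.8   1.59  3.33] M [ 0.27  1.17 -0.04] gw 19.17 gf 4.9973920386401005
tool delta [-0.28  0.55 -0.  ]
```

Call:
{"name": "jog_arm", "arguments": {
  "deltas": [
    {"x": 0, "y": 0, "z": 0, "spin": 0},
    {"x": 0, "y": 0, "z": 0, "spin": 0},
    {"x": 0, "y": 0, "z": 0, "spin": 0},
    {"x": 0, "y": 0, "z": 0, "spin": 0}
  ]
}}

```text
t: 4.8
eef_pos: [593.5, -265.7, 87.4]
eef_rot: [-0.001, 0.744, 0.668, -0.001]
force: [-5.6, 1.2, 2.8]
grip_width: 19.0
gripper_force: 5.0
```

```bash
python3 st.py 594 -266
```

```text
t 4.8 pos [ 593.52 -265.68   87.42] xang 83.83 yang -6.17 tilt 0.1
q [ 0.705  0.558 -0.479  1.536  0.275  1.117  0.059] F [-5.62  1.17  2.81] M [ 0.18  1.13 -0.05] gw 19.01 gf 4.997441704254015
tool delta [-0.27  0.51 -0.  ]
```

Call:
{"name": "jog_arm", "arguments": {
  "deltas": [
    {"x": 0, "y": -0.001, "z": 0, "spin": 0},
    {"x": 0, "y": 0, "z": 0, "spin": 0},
    {"x": 0, "y": 0, "z": 0, "spin": 0},
    {"x": 0, "y": 0, "z": 0, "spin": 0}
  ]
}}

```text
t: 5.2
eef_pos: [593.3, -265.7, 87.5]
eef_rot: [0.0, 0.744, 0.668, 0.0]
force: [-0.8, 0.1, -0.9]
grip_width: 19.2
gripper_force: 5.0
```

```bash
python3 st.py 594 -266
```

```text
t 5.2 pos [ 593.33 -265.65   87.48] xang 83.84 yang -6.16 tilt 0.0
q [ 0.706  0.557 -0.479  1.538  0.275  1.114  0.059] F [-0.82  0.09 -0.85] M [ 0.01  0.11 -0.04] gw 19.22 gf 4.999330273421947
tool delta [-0.27  0.7   0.  ]
```

Call:
{"name": "jog_arm", "arguments": {
  "deltas": [
    {"x": 0, "y": 0, "z": 0, "spin": 0},
    {"x": 0, "y": 0, "z": 0, "spin": 0},
    {"x": 0, "y": 0, "z": 0, "spin": -8},
    {"x": 0, "y": 0, "z": 0, "spin": -8},
    {"x": 0, "y": 0, "z": 0, "spin": -8},
    {"x": 0, "y": 0, "z": 0, "spin": 0}
  ],
  "grip": 0.32
}}

```text
t: 5.8
eef_pos: [593.5, -265.7, 87.6]
eef_rot: [0.0, 0.588, 0.809, 0.0]
force: [0.2, 0.1, 0.6]
grip_width: 27.9
gripper_force: 0.0
```

Call:
{"name": "jog_arm", "arguments": {
  "deltas": [
    {"x": 0, "y": 0, "z": 0, "spin": 0},
    {"x": 0, "y": 0, "z": 0, "spin": 0},
    {"x": 0, "y": 0, "z": 0, "spin": 0},
    {"x": 0, "y": 0, "z": 0, "spin": 0},
    {"x": 0, "y": 0, "z": 0, "spin": 0},
    {"x": 0, "y": 0, "z": 0, "spin": 0},
    {"x": 0, "y": 0, "z": 0, "spin": 0}
  ],
  "grip": 0
}}

```text
t: 6.5
eef_pos: [593.3, -265.7, 87.6]
eef_rot: [0.0, 0.589, 0.808, -0.0]
force: [-1.4, -0.3, 1.1]
grip_width: 19.9
gripper_force: 5.0
```

```bash
python3 st.py 594 -266
```

```text
t 6.5 pos [ 593.25 -265.7    87.6 ] xang 107.82 yang 17.82 tilt 0.01
q [ 0.762  0.574 -0.558  1.535  0.324  1.126  0.447] F [-1.37 -0.32  1.05] M [-0.02  0.24  0.02] gw 19.89 gf 4.962828325806186
tool delta [-0.52  0.62 -0.  ]
```

Call:
{"name": "jog_arm", "arguments": {
  "deltas": [
    {"x": 0, "y": 0, "z": 0, "spin": 0},
    {"x": 0, "y": 0, "z": 0, "spin": 7.6},
    {"x": 0, "y": 0, "z": 0, "spin": 7.6},
    {"x": 0, "y": 0, "z": 0, "spin": 7.6},
    {"x": 0, "y": 0, "z": 0, "spin": 7.6},
    {"x": 0, "y": 0, "z": 0, "spin": 7.6},
    {"x": 0, "y": 0, "z": 0, "spin": 7.6},
    {"x": 0, "y": 0, "z": 0, "spin": 7.6}
  ],
  "grip": 0.32
}}

```text
t: 7.3
eef_pos: [593.6, -265.4, 87.5]
eef_rot: [0.0, 0.89, 0.457, 0.0]
force: [0.0, -0.4, 0.7]
grip_width: 27.6
gripper_force: 0.0
```

Call:
{"name": "jog_arm", "arguments": {
  "deltas": [
    {"x": 0, "y": 0, "z": 0, "spin": 0},
    {"x": 0, "y": 0, "z": 0, "spin": 0},
    {"x": 0, "y": 0, "z": 0, "spin": 0},
    {"x": 0, "y": 0, "z": 0, "spin": 0},
    {"x": 0, "y": 0, "z": 0, "spin": 0},
    {"x": 0, "y": 0, "z": 0, "spin": 0},
    {"x": 0, "y": 0, "z": 0, "spin": 0}
  ],
  "grip": 0
}}

```text
t: 8.0
eef_pos: [593.5, -265.5, 87.6]
eef_rot: [0.0, 0.888, 0.459, 0.0]
force: [2.6, -0.1, -1.2]
grip_width: 15.3
gripper_force: 5.0
```

```bash
python3 st.py 594 -266
```

```text
t 8.0 pos [ 593.52 -265.54   87.57] xang 54.67 yang -35.33 tilt 0.03
q [ 0.637  0.539 -0.384  1.542  0.217  1.102 -0.412] F [ 2.61 -0.15 -1.22] M [-0.05 -0.63 -0.07] gw 15.32 gf 4.999875383946346
tool delta [-0.1   0.65  0.  ]
```

Call:
{"name": "jog_arm", "arguments": {
  "deltas": [
    {"x": 0, "y": 0, "z": 0, "spin": 0},
    {"x": 0, "y": 0, "z": 0, "spin": 0},
    {"x": 0, "y": 0, "z": 0, "spin": 0},
    {"x": 0, "y": 0, "z": 0, "spin": 0},
    {"x": 0, "y": 0, "z": 0, "spin": 0}
  ],
  "grip_force": 40
}}

```text
t: 8.5
eef_pos: [593.5, -265.6, 87.6]
eef_rot: [0.0, 0.888, 0.459, 0.0]
force: [5.3, -0.0, -3.6]
grip_width: 14.0
gripper_force: 40.0
```

```bash
python3 st.py 594 -266
```

```text
t 8.5 pos [ 593.52 -265.58   87.6 ] xang 54.65 yang -35.35 tilt 0.03
q [ 0.637  0.539 -0.384  1.542  0.217  1.102 -0.413] F [ 5.26 -0.02 -3.55] M [-0.08 -1.18 -0.08] gw 14.0 gf 39.99906367796939
tool delta [-0.07  0.63  0.  ]
```

Call:
{"name": "jog_arm", "arguments": {
  "deltas": [
    {"x": 0, "y": 0, "z": 0, "spin": -4.2},
    {"x": 0, "y": 0, "z": 0, "spin": -4.2},
    {"x": 0, "y": 0, "z": 0, "spin": -4.2},
    {"x": 0, "y": 0, "z": 0, "spin": -4.2},
    {"x": 0, "y": 0, "z": 0, "spin": -4.2},
    {"x": 0, "y": 0, "z": 0, "spin": -4.2},
    {"x": 0, "y": 0, "z": 0, "spin": -4.2},
    {"x": 0, "y": 0, "z": 0, "spin": 0}
  ]
}}

```text
t: 9.3
eef_pos: [593.3, -265.5, 87.6]
eef_rot: [-0.0, 0.742, 0.67, 0.0]
force: [3.2, 0.5, -1.2]
grip_width: 14.2
gripper_force: 40.0
```

Call:
{"name": "jog_arm", "arguments": {
  "deltas": [
    {"x": 0, "y": 0, "z": 0, "spin": 0},
    {"x": 0, "y": 0, "z": 0, "spin": 0},
    {"x": 0, "y": 0, "z": 0, "spin": 0}
  ]
}}

```text
t: 9.6
eef_pos: [593.3, -265.5, 87.6]
eef_rot: [0.0, 0.743, 0.669, -0.0]
force: [3.9, 1.4, -1.2]
grip_width: 13.8
gripper_force: 40.0
```

```bash
python3 st.py 594 -266
```

```text
t 9.6 pos [ 593.33 -265.5    87.57] xang 83.99 yang -6.01 tilt 0.0
q [ 0.706  0.556 -0.479  1.538  0.275  1.114  0.062] F [ 3.91  1.36 -1.19] M [ 0.19 -0.91 -0.  ] gw 13.76 gf 39.99864863755647
tool delta [-0.43  0.72  0.  ]
```

Call:
{"name": "jog_arm", "arguments": {
  "deltas": [
    {"x": 0, "y": 0, "z": 0, "spin": 0},
    {"x": 0, "y": 0, "z": 0, "spin": 0},
    {"x": 0, "y": 0, "z": 0, "spin": 8.2},
    {"x": 0, "y": 0, "z": 0, "spin": 8.2},
    {"x": 0, "y": 0, "z": 0, "spin": 8.2},
    {"x": 0, "y": 0, "z": 0, "spin": 8.2},
    {"x": 0, "y": 0, "z": 0, "spin": 8.2},
    {"x": 0, "y": 0, "z": 0, "spin": 8.2}
  ],
  "grip": 0.4,
  "grip_force": 5
}}

```text
t: 10.4
eef_pos: [592.8, -265.9, 87.5]
eef_rot: [-0.0, 0.955, 0.296, -0.001]
force: [-0.3, 0.0, -0.2]
grip_width: 34.5
gripper_force: 0.0
```

Call:
{"name": "jog_arm", "arguments": {
  "deltas": [
    {"x": 0, "y": 0, "z": 0, "spin": 8.2},
    {"x": 0, "y": 0, "z": 0, "spin": 8.2},
    {"x": 0, "y": 0, "z": 0, "spin": 8.2},
    {"x": 0, "y": 0, "z": 0, "spin": 8.2},
    {"x": 0, "y": 0, "z": 0, "spin": 8.1},
    {"x": 0, "y": 0, "z": 0, "spin": 0}
  ]
}}

```text
t: 11.0
eef_pos: [592.9, -265.8, 87.6]
eef_rot: [0.0, 0.999, -0.054, -0.0]
force: [-0.8, -0.1, 0.5]
grip_width: 35.2
gripper_force: 0.0
```

Call:
{"name": "jog_arm", "arguments": {
  "deltas": [
    {"x": 0, "y": 0, "z": 0, "spin": 0},
    {"x": 0, "y": 0, "z": 0, "spin": 0},
    {"x": 0, "y": 0, "z": 0, "spin": 0},
    {"x": 0, "y": 0, "z": 0, "spin": 0},
    {"x": 0, "y": 0, "z": 0, "spin": 0},
    {"x": 0, "y": 0, "z": 0, "spin": 0},
    {"x": 0, "y": 0, "z": 0, "spin": 0},
    {"x": 0, "y": 0, "z": 0, "spin": 0}
  ],
  "grip": 0
}}

```text
t: 11.8
eef_pos: [593.2, -265.9, 87.6]
eef_rot: [0.0, 0.999, -0.053, -0.0]
force: [-0.0, -1.4, -0.6]
grip_width: 19.7
gripper_force: 5.0
```

```bash
python3 st.py 594 -266
```

```text
t 11.8 pos [ 593.21 -265.89   87.56] xang -6.06 yang -96.06 tilt 0.02
q [ 0.49   0.515 -0.185  1.552  0.103  1.084 -1.396] F [-0.04 -1.4  -0.64] M [-0.34  0.13 -0.02] gw 19.7 gf 5.012256632871868
tool delta [ 0.8   0.03 -0.  ]
```

Call:
{"name": "jog_arm", "arguments": {
  "deltas": [
    {"x": 0, "y": 0, "z": 0, "spin": 0},
    {"x": 0, "y": 0, "z": 0, "spin": 0},
    {"x": 0, "y": 0, "z": -0.03, "spin": 0},
    {"x": 0, "y": 0, "z": -0.04, "spin": 0},
    {"x": 0, "y": 0, "z": 0, "spin": 0}
  ],
  "grip": 0.4
}}

```text
t: 12.3
eef_pos: [596.2, -266.2, 163.6]
eef_rot: [0.001, 0.999, -0.053, 0.004]
force: [0.1, 0.3, -0.4]
grip_width: 33.9
gripper_force: 0.0
```

Call:
{"name": "jog_arm", "arguments": {
  "deltas": [
    {"x": -0.0058, "y": -0.0434, "z": 0, "spin": 0},
    {"x": -0.0058, "y": -0.0434, "z": 0, "spin": 0},
    {"x": -0.0058, "y": -0.0434, "z": 0, "spin": 0},
    {"x": -0.0058, "y": -0.0434, "z": 0, "spin": 0},
    {"x": -0.0058, "y": -0.0434, "z": 0, "spin": 0}
  ],
  "grip": 0.3
}}

```text
t: 12.8
eef_pos: [587.1, -44.7, 157.6]
eef_rot: [-0.0, 0.999, -0.053, 0.0]
force: [1.0, -0.2, 0.1]
grip_width: 26.1
gripper_force: 0.0
```

Call:
{"name": "jog_arm", "arguments": {
  "deltas": [
    {"x": -0.0058, "y": -0.0434, "z": 0, "spin": 0},
    {"x": -0.0058, "y": -0.0434, "z": 0, "spin": 0},
    {"x": -0.0058, "y": -0.0434, "z": 0, "spin": 0},
    {"x": -0.0058, "y": -0.0434, "z": 0, "spin": 0},
    {"x": -0.0058, "y": -0.0434, "z": 0, "spin": 0}
  ]
}}

```text
t: 13.3
eef_pos: [581.1, 174.1, 157.5]
eef_rot: [-0.0, 0.999, -0.053, 0.0]
force: [0.5, 0.0, 0.0]
grip_width: 26.5
gripper_force: 0.0
```

Call:
{"name": "jog_arm", "arguments": {
  "deltas": [
    {"x": 0, "y": 0, "z": 0, "spin": -8},
    {"x": 0, "y": 0, "z": 0, "spin": -8},
    {"x": 0, "y": 0, "z": 0, "spin": -8},
    {"x": 0, "y": 0, "z": 0, "spin": -8},
    {"x": 0, "y": 0, "z": 0, "spin": -8},
    {"x": 0, "y": 0, "z": 0, "spin": -8}
  ]
}}

```text
t: 13.9
eef_pos: [581.3, 172.4, 157.4]
eef_rot: [-0.0, 0.933, 0.361, 0.0]
force: [0.1, -0.3, 0.2]
grip_width: 26.1
gripper_force: 0.0
```

Call:
{"name": "jog_arm", "arguments": {
  "deltas": [
    {"x": 0, "y": 0, "z": 0, "spin": -8},
    {"x": 0, "y": 0, "z": 0, "spin": -8},
    {"x": 0, "y": 0, "z": 0, "spin": -8},
    {"x": 0, "y": 0, "z": 0, "spin": -8},
    {"x": 0, "y": 0, "z": 0, "spin": -8},
    {"x": 0, "y": 0, "z": 0, "spin": -8},
    {"x": 0, "y": 0, "z": 0, "spin": 0}
  ]
}}

```text
t: 14.6
eef_pos: [581.3, 172.2, 157.4]
eef_rot: [-0.0, 0.707, 0.708, 0.0]
force: [-0.2, 0.0, 0.2]
grip_width: 25.9
gripper_force: 0.0
```

```bash
python3 st.py 581.5 172
```

```text
t 14.6 pos [581.34 172.24 157.35] xang 90.08 yang 0.08 tilt 0.02
q [ 0.158  0.433 -0.665  1.594  0.28   1.212 -0.559] F [-0.18  0.01  0.2 ] M [-0.   -0.11 -0.02] gw 25.94 gf 0.0
tool delta [-0.24  0.16 -0.  ]
```

Call:
{"name": "jog_arm", "arguments": {
  "deltas": [
    {"x": 0, "y": 0, "z": 0.02, "spin": 0},
    {"x": 0, "y": 0, "z": 0.02, "spin": 0},
    {"x": 0, "y": 0, "z": 0.02, "spin": 0},
    {"x": 0, "y": 0, "z": 0.02, "spin": 0},
    {"x": 0, "y": 0, "z": 0.02, "spin": 0},
    {"x": 0, "y": 0, "z": 0.009, "spin": 0},
    {"x": 0, "y": 0, "z": 0, "spin": 0}
  ]
}}

```text
t: 15.3
eef_pos: [580.7, 171.9, 47.4]
eef_rot: [-0.001, 0.708, 0.706, -0.001]
force: [-0.3, 0.2, 0.4]
grip_width: 26.2
gripper_force: 0.0
```

Call:
{"name": "jog_arm", "arguments": {
  "deltas": [
    {"x": 0, "y": 0, "z": 0, "spin": 0},
    {"x": 0, "y": 0, "z": 0, "spin": 0},
    {"x": 0, "y": 0, "z": 0, "spin": 0},
    {"x": 0, "y": 0, "z": 0, "spin": 0},
    {"x": 0, "y": 0, "z": 0, "spin": 0},
    {"x": 0, "y": 0, "z": 0, "spin": 0}
  ],
  "grip": 0,
  "grip_force": 15
}}

```text
t: 15.9
eef_pos: [581.2, 172.3, 49.5]
eef_rot: [-0.0, 0.708, 0.707, -0.0]
force: [-5.0, -0.1, 5.7]
grip_width: 10.5
gripper_force: 15.0
```

```bash
python3 st.py 581.5 172
```

```text
t 15.9 pos [581.17 172.35  49.49] xang 89.93 yang -0.07 tilt 0.01
q [ 0.122  0.551 -0.62   1.682  0.364  1.026 -0.621] F [-5.   -0.05  5.66] M [-0.15  0.96 -0.01] gw 10.45 gf 14.985124870436266
tool delta [-0.35  0.33  0.  ]
```

Call:
{"name": "jog_arm", "arguments": {
  "deltas": [
    {"x": 0, "y": -0.006, "z": 0, "spin": 0},
    {"x": 0, "y": -0.012, "z": 0, "spin": 0},
    {"x": 0, "y": -0.015, "z": 0, "spin": 0},
    {"x": 0, "y": -0.015, "z": 0, "spin": 0},
    {"x": 0, "y": -0.015, "z": 0, "spin": 0},
    {"x": 0, "y": -0.015, "z": 0, "spin": 0},
    {"x": 0, "y": -0.015, "z": 0, "spin": 0},
    {"x": 0, "y": -0.015, "z": 0, "spin": 0}
  ]
}}

```text
t: 16.7
eef_pos: [473.6, 172.9, 49.5]
eef_rot: [0.001, 0.707, 0.707, 0.001]
force: [1.9, 2.4, 4.6]
grip_width: 10.3
gripper_force: 15.0
```

Call:
{"name": "jog_arm", "arguments": {
  "deltas": [
    {"x": 0, "y": -0.014, "z": 0, "spin": 0},
    {"x": 0, "y": -0.012, "z": 0, "spin": 0},
    {"x": 0, "y": -0.009, "z": 0, "spin": 0},
    {"x": 0, "y": -0.006, "z": 0, "spin": 0},
    {"x": 0, "y": -0.002, "z": 0, "spin": 0},
    {"x": 0, "y": 0, "z": 0, "spin": 0},
    {"x": 0, "y": 0, "z": 0, "spin": 0},
    {"x": 0, "y": 0, "z": 0, "spin": 0}
  ]
}}

```text
t: 17.5
eef_pos: [431.4, 173.0, 49.4]
eef_rot: [0.0, 0.707, 0.707, 0.001]
force: [4.2, 4.3, 4.8]
grip_width: 10.4
gripper_force: 15.0
```

```bash
python3 st.py 581.5 172
```

```text
t 17.5 pos [431.43 173.03  49.35] xang 89.94 yang -0.06 tilt 0.17
q [ 0.186  0.281 -0.724  2.045  0.238  0.894 -0.67 ] F [4.19 4.31 4.8 ] M [ 0.83 -0.75 -0.01] gw 10.35 gf 15.036595860728994
tool delta [ -0.88 150.07   0.4 ]
```

Call:
{"name": "jog_arm", "arguments": {
  "deltas": [
    {"x": 0, "y": 0, "z": 0, "spin": 0},
    {"x": 0, "y": 0, "z": 0, "spin": 0},
    {"x": 0, "y": 0, "z": -0.02, "spin": 0},
    {"x": 0, "y": 0, "z": -0.04, "spin": 0},
    {"x": 0, "y": 0, "z": -0.04, "spin": 0},
    {"x": 0, "y": 0, "z": -0.02, "spin": 0},
    {"x": 0, "y": 0, "z": 0, "spin": 0}
  ],
  "grip": 0.3
}}

```text
t: 18.2
eef_pos: [431.4, 172.3, 170.8]
eef_rot: [0.001, 0.708, 0.707, 0.001]
force: [1.2, -0.4, -0.4]
grip_width: 26.0
gripper_force: 0.0
```

```bash
python3 st.py; python3 - <<'E'
from h import *
im,d=r.snapshot("top");np.save("top1.npy",d);cv2.imwrite("pics/top1.png",im)
im2,d2=r.snapshot("scene");np.save("scene1.npy",d2);cv2.imwrite("pics/scene1.png",im2)
a=cv2.resize(im[100:250,160:280],None,fx=4,fy=4,interpolation=cv2.INTER_CUBIC)
b=cv2.resize(im2[215:315,220:380],None,fx=2,fy=2,interpolation=cv2.INTER_CUBIC)
o=np.zeros((600,800,3),np.uint8);o[:,:480]=a;o[:200,480:]=b;cv2.imwrite("pics/crop3.png",np.clip(o*1.3,0,255).astype(np.uint8))
E
```

```text
t 18.2 pos [431.37 172.29 170.84] xang 89.9 yang -0.1 tilt 0.21
q [ 0.265  0.091 -0.766  1.933  0.071  1.141 -0.531] F [ 1.2  -0.38 -0.42] M [-0.03 -0.09  0.01] gw 25.99 gf 0.0
```

View pics/crop3.png

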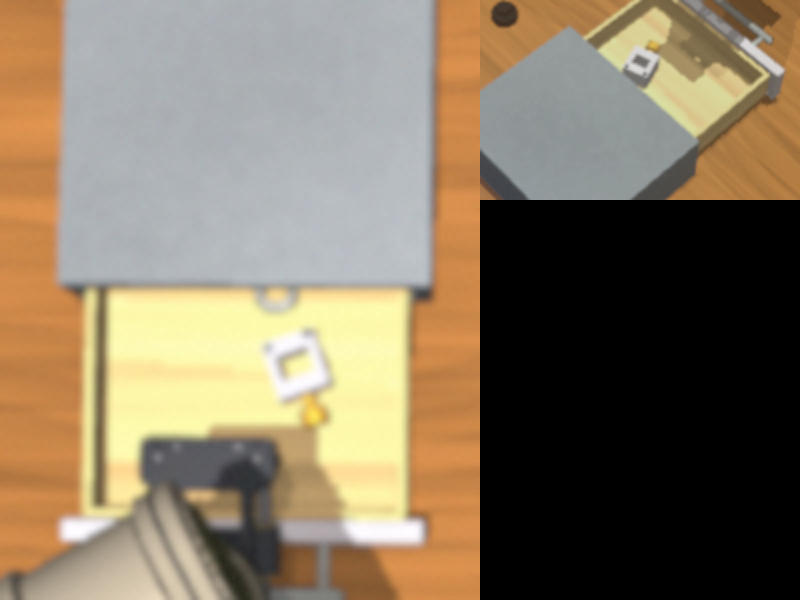

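The drawer is open. The collar is at about (297,365) in the crop, with its brass screw at (313,411), so it is yawed roughly 20°. The ring is behind it at (278,297).

```bash
python3 - <<'E'
from h import *
c=r.get_calibration("top");im=cv2.imread("pics/top1.png");d=np.load("top1.npy");P=cloud(c,d)
x0,y0=222,178;sub=im[y0:208,x0:248]
up=cv2.resize(sub,None,fx=8,fy=8,interpolation=cv2.INTER_CUBIC)
hsv=cv2.cvtColor(up,cv2.COLOR_BGR2HSV)
m=((hsv[...,1]<55)&(hsv[...,2]>120)).astype(np.uint8)
n,l,s,ce=cv2.connectedComponentsWithStats(m);k=1+s[1:,4].argmax();print(s[k])
cs=max(cv2.findContours((l==k).astype(np.uint8),cv2.RETR_EXTERNAL,cv2.CHAIN_APPROX_NONE)[0],key=cv2.contourArea)[:,0]
W=np.array([atz(c,x0+(u+.5)/8-.5,y0+(v+.5)/8-.5,50)[:2] for u,v in cs])
print("rect",cv2.minAreaRect(W.astype(np.float32)))
b=((hsv[...,1]>170)&(hsv[...,2]>120)&(hsv[...,0]>12)&(hsv[...,0]<28)).astype(np.uint8)
ys,xs=np.nonzero(b);print("brass",len(xs),xs.mean()/8+x0,ys.mean()/8+y0, atz(c,x0+xs.mean()/8,y0+ys.mean()/8,40).round(1))
# depth
S=P[y0:208,x0:248].reshape(-1,3);S=S[(S[:,2]>44)&(S[:,2]<56)];print("depth",len(S),S.mean(0).round(1),cv2.minAreaRect(S[:,:2].astype(np.float32)))
c2=r.get_calibration("scene");P2=cloud(c2,np.load("scene1.npy"));S=P2.reshape(-1,3)
S=S[(abs(S[:,0]-572)<40)&(abs(S[:,1]-140)<40)&(S[:,2]>45)&(S[:,2]<56)];print("scene",len(S),S.mean(0).round(1),cv2.minAreaRect(S[:,:2].astype(np.float32)))
cv2.imwrite("pics/m.png",np.hstack([up,cv2.merge([m*255]*3),cv2.merge([b*255]*3)]))
E
```

```text
[   22    32   147   149 13282]
rect ((584.1653442382812, 140.77993774414062), (43.246002197265625, 39.92959976196289), 19.326488494873047)
brass 23 240.03804347826087 203.81521739130434 [549.8 124.2  40. ]
depth 170 [581.6 139.4  48.6] ((574.6351318359375, 136.58773803710938), (61.62613296508789, 35.958526611328125), 20.063676834106445)
scene 156 [583.1 141.1  49.2] ((576.3587646484375, 137.9584503173828), (59.10935592651367, 35.94753646850586), 20.5636043548584)
```

View pics/m.png

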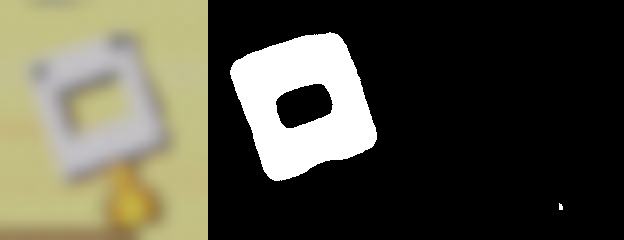

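Call:
{"name": "jog_arm", "arguments": {
  "deltas": [
    {"x": -0.0079, "y": 0.0381, "z": 0, "spin": 0},
    {"x": -0.0079, "y": 0.0381, "z": 0, "spin": 0},
    {"x": -0.0079, "y": 0.0381, "z": 0, "spin": 0},
    {"x": -0.0079, "y": 0.0381, "z": 0, "spin": 0},
    {"x": 0, "y": 0, "z": 0.01, "spin": 7.8},
    {"x": 0, "y": 0, "z": 0.01, "spin": 7.8},
    {"x": 0, "y": 0, "z": 0.01, "spin": 7.8},
    {"x": 0, "y": 0, "z": 0.01, "spin": 7.8}
  ],
  "grip": 0.7
}}

```text
t: 19.1
eef_pos: [581.5, 140.1, 125.6]
eef_rot: [-0.001, 0.873, 0.488, -0.002]
force: [0.7, -0.4, 0.2]
grip_width: 60.7
gripper_force: 0.0
```

Call:
{"name": "jog_arm", "arguments": {
  "deltas": [
    {"x": 0, "y": 0, "z": 0.01, "spin": 7.8},
    {"x": 0, "y": 0, "z": 0.01, "spin": 7.8},
    {"x": 0, "y": 0, "z": 0, "spin": 7.8},
    {"x": 0, "y": 0, "z": 0, "spin": 7.8},
    {"x": 0, "y": 0, "z": 0, "spin": 7.6},
    {"x": 0, "y": 0, "z": 0, "spin": 0},
    {"x": 0, "y": 0, "z": 0, "spin": 0}
  ]
}}

```text
t: 19.8
eef_pos: [582.0, 140.3, 107.1]
eef_rot: [0.0, 0.985, 0.175, -0.001]
force: [0.3, -0.8, -0.3]
grip_width: 61.4
gripper_force: 0.0
```

```bash
python3 st.py 584 141
```

```text
t 19.8 pos [581.96 140.33 107.1 ] xang 20.18 yang -69.82 tilt 0.14
q [ 0.049  0.427 -0.45   1.668  0.204  1.095 -1.679] F [ 0.25 -0.84 -0.34] M [ 0.01 -0.04 -0.01] gw 61.36 gf 0.0
tool delta [ 2.14  0.07 -0.01]
```

Call:
{"name": "jog_arm", "arguments": {
  "deltas": [
    {"x": 0.002, "y": 0, "z": 0.015, "spin": 0},
    {"x": 0, "y": 0, "z": 0.015, "spin": 0},
    {"x": 0, "y": 0, "z": 0.013, "spin": 0},
    {"x": 0, "y": 0, "z": 0.01, "spin": 0},
    {"x": 0, "y": 0, "z": 0.005, "spin": 0},
    {"x": 0, "y": 0, "z": 0, "spin": 0},
    {"x": 0, "y": 0, "z": 0, "spin": 0}
  ]
}}

```text
t: 20.5
eef_pos: [585.0, 141.3, 50.9]
eef_rot: [-0.0, 0.985, 0.173, 0.0]
force: [0.7, 0.5, -0.2]
grip_width: 60.9
gripper_force: 0.0
```

Call:
{"name": "jog_arm", "arguments": {
  "deltas": [
    {"x": 0, "y": 0, "z": 0, "spin": 0},
    {"x": 0, "y": 0, "z": 0, "spin": 0},
    {"x": 0, "y": 0, "z": 0, "spin": 0},
    {"x": 0, "y": 0, "z": 0, "spin": 0},
    {"x": 0, "y": 0, "z": 0, "spin": 0},
    {"x": 0, "y": 0, "z": 0, "spin": 0},
    {"x": 0, "y": 0, "z": 0, "spin": 0}
  ],
  "grip": 0,
  "grip_force": 25
}}

```text
t: 21.2
eef_pos: [584.8, 141.2, 50.7]
eef_rot: [0.0, 0.985, 0.173, 0.0]
force: [-1.7, -1.2, 3.6]
grip_width: 35.5
gripper_force: 25.0
```

```bash
python3 st.py 584 141
```

```text
t 21.2 pos [584.79 141.2   50.72] xang 19.94 yang -70.06 tilt 0.01
q [ 0.033  0.498 -0.433  1.702  0.241  0.994 -1.709] F [-1.74 -1.22  3.59] M [-0.01  0.23  0.04] gw 35.52 gf 24.999359587745857
tool delta [-0.81 -0.08 -0.  ]
```

Call:
{"name": "jog_arm", "arguments": {
  "deltas": [
    {"x": 0, "y": 0, "z": -0.01, "spin": 0},
    {"x": 0, "y": 0, "z": -0.025, "spin": 0},
    {"x": 0, "y": 0, "z": -0.03, "spin": 0},
    {"x": 0, "y": 0, "z": -0.03, "spin": 0},
    {"x": 0, "y": 0, "z": -0.02, "spin": 0},
    {"x": 0, "y": 0, "z": 0, "spin": 0}
  ]
}}

```text
t: 21.8
eef_pos: [586.2, 141.7, 169.2]
eef_rot: [-0.0, 0.985, 0.173, 0.003]
force: [0.6, -0.3, -0.7]
grip_width: 35.5
gripper_force: 25.0
```

Call:
{"name": "jog_arm", "arguments": {
  "deltas": [
    {"x": -0.0065, "y": 0.019, "z": 0, "spin": 0},
    {"x": -0.0108, "y": 0.0322, "z": 0, "spin": 0},
    {"x": -0.0108, "y": 0.0322, "z": 0, "spin": 0},
    {"x": -0.0108, "y": 0.0322, "z": 0, "spin": 0},
    {"x": -0.0108, "y": 0.0322, "z": 0, "spin": 0},
    {"x": -0.0108, "y": 0.0322, "z": 0, "spin": 0}
  ]
}}

```text
t: 22.4
eef_pos: [588.5, -50.2, 164.5]
eef_rot: [-0.0, 0.985, 0.173, -0.001]
force: [0.4, -1.2, -1.3]
grip_width: 35.9
gripper_force: 25.0
```

Call:
{"name": "jog_arm", "arguments": {
  "deltas": [
    {"x": -0.0108, "y": 0.0322, "z": 0, "spin": 0},
    {"x": -0.0108, "y": 0.0322, "z": 0, "spin": 0},
    {"x": -0.0108, "y": 0.0322, "z": 0, "spin": 0},
    {"x": -0.0108, "y": 0.0322, "z": 0, "spin": 0},
    {"x": -0.0108, "y": 0.0322, "z": 0, "spin": 0},
    {"x": -0.0108, "y": 0.0322, "z": 0, "spin": 0},
    {"x": -0.0047, "y": 0.0128, "z": 0, "spin": 0}
  ]
}}

```text
t: 23.1
eef_pos: [592.6, -270.3, 164.1]
eef_rot: [0.0, 0.985, 0.171, -0.001]
force: [-0.9, -0.2, -1.4]
grip_width: 35.7
gripper_force: 25.0
```

Call:
{"name": "jog_arm", "arguments": {
  "deltas": [
    {"x": 0, "y": 0, "z": 0, "spin": 5.2},
    {"x": 0, "y": 0, "z": 0, "spin": 5.2},
    {"x": 0, "y": 0, "z": 0, "spin": 5.2},
    {"x": 0, "y": 0, "z": 0, "spin": 5.2},
    {"x": 0, "y": 0, "z": 0, "spin": 5.2},
    {"x": 0, "y": 0, "z": 0, "spin": 0},
    {"x": 0, "y": 0, "z": 0, "spin": 0},
    {"x": 0, "y": 0, "z": 0, "spin": 0}
  ]
}}

```text
t: 23.9
eef_pos: [594.0, -265.7, 165.2]
eef_rot: [-0.0, 0.999, -0.052, -0.0]
force: [0.3, -0.4, -0.8]
grip_width: 36.0
gripper_force: 25.0
```

```bash
python3 st.py 594.2 -266; python3 - <<'E'
from h import *
im,d=r.snapshot("top");im2,d2=r.snapshot("scene");np.save("top2.npy",d);np.save("scene2.npy",d2)
a=cv2.resize(im[140:240,340:440],None,fx=4,fy=4,interpolation=cv2.INTER_CUBIC)
b=cv2.resize(im2[100:200,150:250],None,fx=4,fy=4,interpolation=cv2.INTER_CUBIC)
cv2.imwrite("pics/crop4.png",np.clip(np.hstack([a,b])*1.3,0,255).astype(np.uint8))
E
```

```text
t 23.9 pos [ 594.03 -265.7   165.21] xang -5.92 yang -95.92 tilt 0.03
q [ 0.498  0.446 -0.198  1.478  0.09   1.226 -1.385] F [ 0.34 -0.43 -0.8 ] M [ 0.05 -0.06  0.01] gw 36.04 gf 24.99936790067295
tool delta [ 0.2   0.29 -0.  ]
```

View pics/crop4.png

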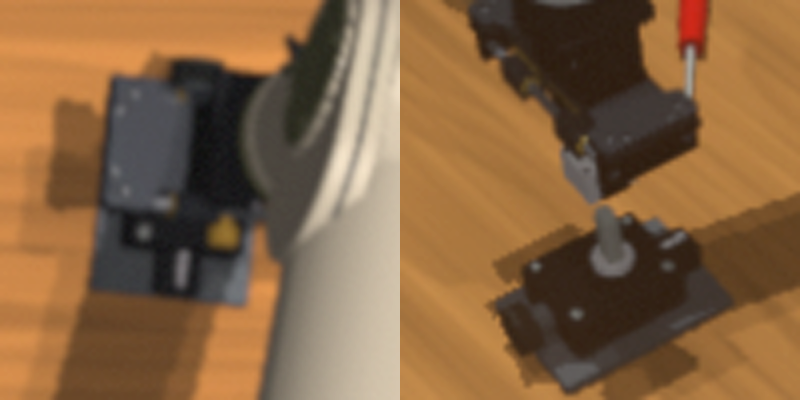

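The collar hangs over the shaft with the brass screw on the nose side, at about (222,235) in the left half. Next I descend slowly and watch the force.

Call:
{"name": "jog_arm", "arguments": {
  "deltas": [
    {"x": 0, "y": 0.0003, "z": 0.008, "spin": 0.2},
    {"x": 0, "y": 0, "z": 0.008, "spin": 0},
    {"x": 0, "y": 0, "z": 0.008, "spin": 0},
    {"x": 0, "y": 0, "z": 0.005, "spin": 0},
    {"x": 0, "y": 0, "z": 0.002, "spin": 0},
    {"x": 0, "y": 0, "z": 0, "spin": 0},
    {"x": 0, "y": 0, "z": 0, "spin": 0}
  ]
}}

```text
t: 24.7
eef_pos: [594.3, -266.4, 134.8]
eef_rot: [0.0, 0.999, -0.055, 0.0]
force: [0.3, 0.5, -0.2]
grip_width: 35.8
gripper_force: 25.0
```

Call:
{"name": "jog_arm", "arguments": {
  "deltas": [
    {"x": 0, "y": 0, "z": 0.001, "spin": 0},
    {"x": 0, "y": 0, "z": 0.001, "spin": 0},
    {"x": 0, "y": 0, "z": 0.001, "spin": 0},
    {"x": 0, "y": 0, "z": 0.001, "spin": 0},
    {"x": 0, "y": 0, "z": 0, "spin": 0}
  ]
}}

```text
t: 25.2
eef_pos: [594.0, -266.3, 130.3]
eef_rot: [-0.0, 0.999, -0.055, -0.0]
force: [-0.3, 0.4, -1.1]
grip_width: 35.7
gripper_force: 25.0
```

```bash
python3 st.py 594.2 -266
```

```text
t 25.2 pos [ 594.03 -266.28  130.35] xang -6.26 yang -96.26 tilt 0.01
q [ 0.498  0.476 -0.195  1.513  0.097  1.162 -1.395] F [-0.26  0.41 -1.07] M [ 0.01  0.05 -0.04] gw 35.71 gf 24.999326882170863
tool delta [ 0.14 -0.3  -0.  ]
```

Call:
{"name": "jog_arm", "arguments": {
  "deltas": [
    {"x": 0, "y": 0, "z": 0.0015, "spin": 0},
    {"x": 0, "y": 0, "z": 0.0015, "spin": 0},
    {"x": 0, "y": 0, "z": 0, "spin": 0},
    {"x": 0, "y": 0, "z": 0, "spin": 0}
  ]
}}

```text
t: 25.6
eef_pos: [594.1, -266.3, 127.5]
eef_rot: [0.0, 0.999, -0.055, -0.0]
force: [0.8, -0.3, -0.9]
grip_width: 35.4
gripper_force: 25.0
```

Call:
{"name": "jog_arm", "arguments": {
  "deltas": [
    {"x": 0, "y": 0, "z": 0.0015, "spin": 0},
    {"x": 0, "y": 0, "z": 0.0015, "spin": 0},
    {"x": 0, "y": 0, "z": 0, "spin": 0},
    {"x": 0, "y": 0, "z": 0, "spin": 0}
  ]
}}

```text
t: 26.0
eef_pos: [594.1, -266.3, 124.5]
eef_rot: [0.0, 0.999, -0.055, -0.0]
force: [-0.3, 0.7, -1.4]
grip_width: 35.8
gripper_force: 25.0
```

```bash
python3 st.py 594.2 -266
```

```text
t 26.0 pos [ 594.07 -266.33  124.5 ] xang -6.26 yang -96.26 tilt 0.0
q [ 0.497  0.481 -0.195  1.518  0.098  1.152 -1.396] F [-0.31  0.66 -1.44] M [0.02 0.   0.02] gw 35.83 gf 24.999449175884365
tool delta [ 0.09 -0.34 -0.  ]
```

Call:
{"name": "jog_arm", "arguments": {
  "deltas": [
    {"x": 0, "y": 0, "z": 0.002, "spin": 0},
    {"x": 0, "y": 0, "z": 0.002, "spin": 0},
    {"x": 0, "y": 0, "z": 0.002, "spin": 0},
    {"x": 0, "y": 0, "z": 0.002, "spin": 0},
    {"x": 0, "y": 0, "z": 0, "spin": 0},
    {"x": 0, "y": 0, "z": 0, "spin": 0}
  ]
}}

```text
t: 26.6
eef_pos: [594.1, -266.3, 116.5]
eef_rot: [0.0, 0.999, -0.055, -0.0]
force: [0.1, 0.2, -1.1]
grip_width: 35.4
gripper_force: 25.0
```

```bash
python3 st.py 594.2 -266
```

```text
t 26.6 pos [ 594.08 -266.33  116.49] xang -6.26 yang -96.26 tilt 0.0
q [ 0.497  0.489 -0.194  1.525  0.1    1.137 -1.397] F [ 0.07  0.18 -1.06] M [ 0.07 -0.03  0.02] gw 35.42 gf 24.999468652677024
tool delta [ 0.09 -0.35 -0.  ]
```

Call:
{"name": "jog_arm", "arguments": {
  "deltas": [
    {"x": 0, "y": 0, "z": 0.003, "spin": 0},
    {"x": 0, "y": 0, "z": 0.003, "spin": 0},
    {"x": 0, "y": 0, "z": 0.003, "spin": 0},
    {"x": 0, "y": 0, "z": 0.003, "spin": 0},
    {"x": 0, "y": 0, "z": 0.003, "spin": 0},
    {"x": 0, "y": 0, "z": 0.003, "spin": 0},
    {"x": 0, "y": 0, "z": 0.003, "spin": 0},
    {"x": 0, "y": 0, "z": 0, "spin": 0}
  ]
}}

```text
t: 27.4
eef_pos: [593.9, -266.2, 95.0]
eef_rot: [-0.0, 0.999, -0.055, -0.0]
force: [-0.9, 0.5, -1.0]
grip_width: 35.6
gripper_force: 25.0
```

Call:
{"name": "jog_arm", "arguments": {
  "deltas": [
    {"x": 0, "y": 0, "z": 0.002, "spin": 0},
    {"x": 0, "y": 0, "z": 0.002, "spin": 0},
    {"x": 0, "y": 0, "z": 0.001, "spin": 0},
    {"x": 0, "y": 0, "z": 0, "spin": 0},
    {"x": 0, "y": 0, "z": 0, "spin": 0}
  ]
}}

```text
t: 27.9
eef_pos: [594.1, -266.3, 90.6]
eef_rot: [0.0, 0.999, -0.055, 0.0]
force: [0.2, 0.3, -1.6]
grip_width: 35.7
gripper_force: 25.0
```

```bash
python3 st.py 594.2 -266
```

```text
t 27.9 pos [ 594.13 -266.34   90.59] xang -6.26 yang -96.26 tilt 0.01
q [ 0.496  0.514 -0.192  1.546  0.106  1.091 -1.401] F [ 0.18  0.32 -1.63] M [ 0.04 -0.03 -0.06] gw 35.69 gf 24.999275591035257
tool delta [ 0.03 -0.35 -0.  ]
```

Call:
{"name": "jog_arm", "arguments": {
  "deltas": [
    {"x": 0, "y": 0, "z": 0.001, "spin": 0},
    {"x": 0, "y": 0, "z": 0.001, "spin": 0},
    {"x": 0, "y": 0, "z": 0.001, "spin": 0},
    {"x": 0, "y": 0, "z": 0, "spin": 0},
    {"x": 0, "y": 0, "z": 0, "spin": 0}
  ]
}}

```text
t: 28.4
eef_pos: [594.1, -266.3, 87.5]
eef_rot: [0.0, 0.999, -0.055, -0.0]
force: [-0.7, 0.7, -1.8]
grip_width: 35.8
gripper_force: 25.0
```

Call:
{"name": "jog_arm", "arguments": {
  "deltas": [
    {"x": 0, "y": 0, "z": 0.001, "spin": 0},
    {"x": 0, "y": 0, "z": 0.001, "spin": 0},
    {"x": 0, "y": 0, "z": 0, "spin": 0},
    {"x": 0, "y": 0, "z": 0, "spin": 0}
  ]
}}

```text
t: 28.8
eef_pos: [594.3, -266.4, 86.7]
eef_rot: [0.0, 0.999, -0.055, 0.0]
force: [-3.7, 0.8, 8.4]
grip_width: 35.9
gripper_force: 25.0
```

```bash
python3 st.py 594.2 -266
```

```text
t 28.8 pos [ 594.27 -266.37   86.74] xang -6.26 yang -96.26 tilt 0.04
q [ 0.495  0.518 -0.192  1.549  0.107  1.084 -1.402] F [-3.69  0.8   8.39] M [0.39 0.92 0.04] gw 35.94 gf 24.999438510567416
tool delta [-0.11 -0.36 -0.  ]
```

The collar stopped at TCP z = 86.7 mm, where the shoulder should be, with about 8 N of upward force. One last look before handing in.

```bash
python3 - <<'E'
from h import *
im,d=r.snapshot("top");im2,_=r.snapshot("scene")
a=cv2.resize(im[140:240,340:440],None,fx=4,fy=4,interpolation=cv2.INTER_CUBIC)
b=cv2.resize(im2[100:300,150:350],None,fx=2,fy=2,interpolation=cv2.INTER_CUBIC)
cv2.imwrite("pics/crop5.png",np.clip(np.hstack([a,b])*1.4,0,255).astype(np.uint8))
c=r.get_calibration("top");P=cloud(c,d)
hsv=cv2.cvtColor(im,cv2.COLOR_BGR2HSV)[180:215,375:405]
m=(hsv[...,1]>150)&(hsv[...,0]>14)&(hsv[...,0]<30)&(P[180:215,375:405,2]>55)
ys,xs=np.nonzero(m);print(len(xs), P[180:215,375:405][m].mean(0) if len(xs) else 0)
E
```

```text
31 [ 557.20921606 -252.19855057  119.59212876]
```

View pics/crop5.png

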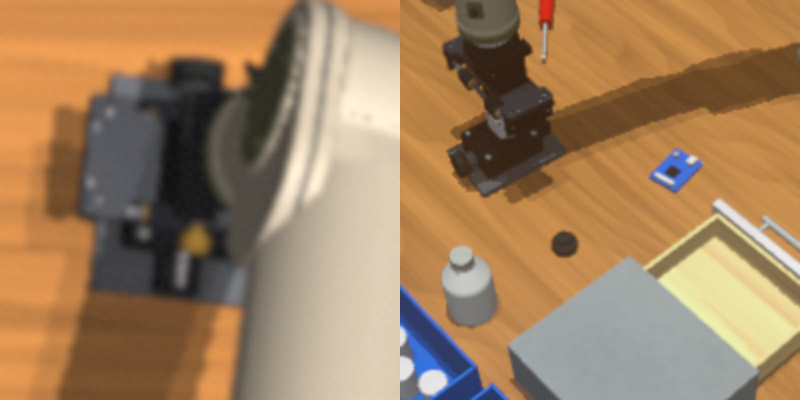

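The brass screw is at about (196,238) in the left half and the rib is at (181,268). The drawer is open and the bystanders look unmoved. I'll convert the screw position to world coordinates and hand in.

```bash
python3 - <<'E'
from h import *
c=r.get_calibration("top");p=atz(c,340+196.5/4-.5,140+238.5/4-.5,79)
a=np.radians(-6.1);d=p[:2]-[593.4,-266]
print(p, "housing frame",d@[np.cos(a),np.sin(a)],d@[-np.sin(a),np.cos(a)])
E
python3 st.py 594.2 -266
```

```text
[ 561.10204671 -261.70979283   79.        ] housing frame -32.57097535620096 0.8338037637427038
t 28.9 pos [ 594.23 -266.42   86.73] xang -6.27 yang -96.27 tilt 0.04
q [ 0.495  0.518 -0.192  1.549  0.107  1.084 -1.402] F [-4.68  1.63  8.05] M [ 0.42  0.96 -0.04] gw 35.5 gf 24.99947448835883
tool delta [-0.08 -0.41 -0.  ]
```

```bash
python3 -c "
from station import r
print(r.hand_in())"
```

```text
the job is handed in; nothing more can be done
None
```

I've handed in the job: the drawer is open about 150 mm and the collar is gripped at 25 N, down on the shoulder, with its screw within about 1 mm of the rib's line by camera; the hand-in gave no verdict.

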